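# Mirror the bench tools for a left-handed jeweller

### The job

A left-handed jeweller takes over this bench, so move the four tools from the row of grey plastic rests on the tray to the brown wooden rack, one to each place and in the reverse order: the leftmost tool goes to the rack's rightmost place, the next to the place beside it, and so on until the rightmost lies leftmost. Each tool must end lying with the middle of its handle over the middle of the rack, seated in the notches of both rails, and let go of.

Things in the scene. Friction and masses are not known exactly. Their poses are not given: they have to be found in the camera images.
- file_mid (a point): Loose flat file: pale wooden handle 110 long, 24 wide, 22 high, with a brass ferrule and a flat steel blade 15 wide reaching 145 mm from this point. Mass about 0.11 kg. The point is the centre of the handle (body, bar), half-way up; take it here, across its width. Its x axis runs along the tool from the handle's butt to the working end, z up.
- clamp_mid (a point): Loose wooden ring clamp: plain brown wooden bar 110 long, 28 wide, 24 high, with a brass band, two short jaws at one end (to 75 mm from this point) and a wedge standing out of the other (to 78 mm). Mass about 0.09 kg. The point is the centre of the handle (body, bar), half-way up; take it here, across its width. Its x axis runs along the tool from the handle's butt to the working end, z up.
- burnisher_mid (a point): Loose burnisher: black handle 110 long, 20 wide, 20 high, with a thin round steel spike reaching 122 mm from this point. Mass about 0.08 kg. The point is the centre of the handle (body, bar), half-way up; take it here, across its width. Its x axis runs along the tool from the handle's butt to the working end, z up.
- handpiece_mid (a point): Loose drill handpiece: steel body 110 long, 25 wide, 25 high, with dark grooves, a black chuck and a thin bur reaching 103 mm from this point; a black stub at the other end reaches 69 mm. Mass about 0.16 kg. The point is the centre of the handle (body, bar), half-way up; take it here, across its width. Its x axis runs along the tool from the handle's butt to the working end, z up.
- rest_file: Fixed grey plastic rest holding the file at the start, one of four alike in a row on the tray. Base 100 (x) x 60 (y) x 12 mm; two rails along y, 14 mm thick, at x = -32 and +32, open between, each with a notch 48 wide whose floor is 40 mm above the origin; ears beside it 8 mm higher. Origin: centre of underside, 3 mm above the bench.
- rest_clamp: Fixed grey plastic rest holding the clamp at the start, one of four alike in a row on the tray. Base 100 (x) x 60 (y) x 12 mm; two rails along y, 14 mm thick, at x = -32 and +32, open between, each with a notch 48 wide whose floor is 40 mm above the origin; ears beside it 8 mm higher. Origin: centre of underside, 3 mm above the bench.
- rest_burnisher: Fixed grey plastic rest holding the burnisher at the start, one of four alike in a row on the tray. Base 100 (x) x 60 (y) x 12 mm; two rails along y, 14 mm thick, at x = -32 and +32, open between, each with a notch 48 wide whose floor is 40 mm above the origin; ears beside it 8 mm higher. Origin: centre of underside, 3 mm above the bench.
- rest_handpiece: Fixed grey plastic rest holding the handpiece at the start, one of four alike in a row on the tray. Base 100 (x) x 60 (y) x 12 mm; two rails along y, 14 mm thick, at x = -32 and +32, open between, each with a notch 48 wide whose floor is 40 mm above the origin; ears beside it 8 mm higher. Origin: centre of underside, 3 mm above the bench.
- tray: Fixed aluminium tray 120 (x) x 310 (y) x 3 mm under the four rests, which stand in a row along its y axis near y = -112, -37, +37 and +112 mm (which rest is where varies). Origin: centre of underside, on the bench; y points to the robot's left within 0.25 rad.
- rack: Fixed brown wooden rack, empty. Base 100 (x) x 300 (y) x 12 mm; rails along y, 14 mm thick, at x = -32 and +32, open between, each with notches 48 wide centred at y = -112.5, -37.5, 37.5, 112.5, floors 40 mm above the origin, teeth 8 mm higher. Tools lie along x, in both rails. Origin: centre of underside, on the bench; y points to the robot's left within 0.25 rad. Left or right of the tray.
Mind the look-alikes: they are no part of the job. Leave any orange look-alike of the part that bears clamp_mid alone. Leave any blue look-alike of the rest_clamp alone.

How it is judged:
At the end, for the whole second after the job is handed in: The four tools lie in the rack in the reverse of their order in the rests: handle centre within 17 mm of its place along the row and 20 mm of the middle across the rails, at resting height within 5 mm, along the notches within 0.45 rad (either way round), released, at rest (((y of rest_file in the frame of tray between -0.1425 and -0.0825 m and y of file_mid in the frame of rack between 0.0955 and 0.1295 m) or (y of rest_file in the frame of tray between -0.0675 and -0.0075 m and y of file_mid in the frame of rack between 0.0205 and 0.0545 m) or (y of rest_file in the frame of tray between 0.0075 and 0.0675 m and y of file_mid in the frame of rack between -0.0545 and -0.0205 m) or (y of rest_file in the frame of tray between 0.0825 and 0.1425 m and y of file_mid in the frame of rack between -0.1295 and -0.0955 m)) and x of file_mid in the frame of rack between -0.02 and 0.02 m and z of file_mid in the frame of rack between 0.046 and 0.056 m and angle between the x axis of each of file_mid, clamp_mid, burnisher_mid, handpiece_mid and the x axis of rack, either way round below 0.45 rad and linear speed of each of file, clamp, burnisher, handpiece below 0.02 m/s and angular speed of each of file, clamp, burnisher, handpiece below 0.2 rad/s and ((y of rest_clamp in the frame of tray between -0.1425 and -0.0825 m and y of clamp_mid in the frame of rack between 0.0955 and 0.1295 m) or (y of rest_clamp in the frame of tray between -0.0675 and -0.0075 m and y of clamp_mid in the frame of rack between 0.0205 and 0.0545 m) or (y of rest_clamp in the frame of tray between 0.0075 and 0.0675 m and y of clamp_mid in the frame of rack between -0.0545 and -0.0205 m) or (y of rest_clamp in the frame of tray between 0.0825 and 0.1425 m and y of clamp_mid in the frame of rack between -0.1295 and -0.0955 m)) and x of clamp_mid in the frame of rack between -0.02 and 0.02 m and z of clamp_mid in the frame of rack between 0.047 and 0.057 m and ((y of rest_burnisher in the frame of tray between -0.1425 and -0.0825 m and y of burnisher_mid in the frame of rack between 0.0955 and 0.1295 m) or (y of rest_burnisher in the frame of tray between -0.0675 and -0.0075 m and y of burnisher_mid in the frame of rack between 0.0205 and 0.0545 m) or (y of rest_burnisher in the frame of tray between 0.0075 and 0.0675 m and y of burnisher_mid in the frame of rack between -0.0545 and -0.0205 m) or (y of rest_burnisher in the frame of tray between 0.0825 and 0.1425 m and y of burnisher_mid in the frame of rack between -0.1295 and -0.0955 m)) and x of burnisher_mid in the frame of rack between -0.02 and 0.02 m and z of burnisher_mid in the frame of rack between 0.045 and 0.055 m and ((y of rest_handpiece in the frame of tray between -0.1425 and -0.0825 m and y of handpiece_mid in the frame of rack between 0.0955 and 0.1295 m) or (y of rest_handpiece in the frame of tray between -0.0675 and -0.0075 m and y of handpiece_mid in the frame of rack between 0.0205 and 0.0545 m) or (y of rest_handpiece in the frame of tray between 0.0075 and 0.0675 m and y of handpiece_mid in the frame of rack between -0.0545 and -0.0205 m) or (y of rest_handpiece in the frame of tray between 0.0825 and 0.1425 m and y of handpiece_mid in the frame of rack between -0.1295 and -0.0955 m)) and x of handpiece_mid in the frame of rack between -0.02 and 0.02 m and z of handpiece_mid in the frame of rack between 0.0475 and 0.0575 m); the robot touches nothing.
It also fails if it takes over 96 s, if anything falls off the work surface, if the arm or the gripper's body presses on something with over 40 N, if the wrist force passes 120 N, or if a joint passes its speed limit or range.

### The arm

A 6-joint arm with a two-finger parallel gripper is mounted at the origin on the work surface. World frame = base frame: x ahead of the robot, y to its left, z up, the work surface at z = 0. Lengths are in m, angles in rad, forces in N, time in s.
With the tool pointing down it reaches from about 0.35 to 0.775 m from the base axis. Payload 5.5 kg.
Tool frame: the origin (TCP) lies between the finger pads; the fingertips stand 11 mm ahead of it and the grasp point (between the pads) lies 8 mm behind it (tips_ahead is the distance from the TCP to the fingertips, in m); z points along the fingers, y is the line along which they close (so a half turn about z gives the same grasp; the last joint's range is limited). The gripper opens to 85 mm and grips with 20 to 120 N. Pads are 22 mm wide; open, the fingers measure 114 mm over their backs; the gripper's body (76 mm by 85 mm) begins 54 mm behind the grasp point. The pads swing forward as they close: fully open they stand 13 mm farther back than shut.
Start: joints at [1.155, 0.313, 0.046, 1.304, 0, 1.431], TCP at [0.157, 0.553, 0.215] pointing down, gripper open.
Joint ranges: [-2.76, 2.76], [-0.86, 1.69], [-1.03, 1.26], [-2.2, 2.34], [-1.47, 1.5], [-3.14, 3.14]. Speed limits (rad/s): [2.57, 2.57, 3.14, 3.14, 3.14, 3.14].

### API

Orientations are given as a unit quaternion [w, x, y, z].
In Python, from workcell import * gives the robot as it stands. The module is installed in compiled form; this text tells all that it offers.
- The arm moves only by the tool jog_arm, never from a script. Its argument "moves" is a list of rows, each an object with "fingers": the closure, from 0 (fully open) to 1 (shut); "slide": the shift along the tool's x, y, z in mm, a list of three; "angular": the turn, a rotation vector about the tool's x, y, z in degrees, a list of three. A call has 1 to 10 rows; each row is the pose to reach, as a shift and turn from the pose commanded when the call began, along the tool's axes at that moment; what a row does not reach only later rows make up. A row lasts 1/12 s, in which the tool goes at most 41.7 mm and 7.16 degrees, less where a joint would pass 70% of its speed; a pose out of reach is approached as far as the arm can. A call with a gripper value outside its range is refused whole. The fingers move at their own pace and stop on an object; "squeeze" is the grip in N (left out, the last holds). Time passes only in rows, so rows that repeat a pose let the fingers close. It gives the time, the measured TCP pose, the force, the opening and the grip force at its end, in the units of the state.
- get_state(): the state, without advancing time (a new reading comes with each control period).
- read_camera(name): name is "side" or "top"; returns a dict with "color" (384x512x3 uint8, red, green, blue), "fovy" (degrees; the focal length in pixels is half the picture's height over the tangent of half this angle, whatever the lens; pixels are square), "cx", "cy" (the principal point, pixels), "D" ([k1, k2, p1, p2, k3] as OpenCV has them; the pictures are not rectified), "world_from_camera" (4x4, takes a point from camera to world coordinates). Camera axes: x right, y down, z forward; pixel columns grow to the right and rows downward; lengths in m; the calibration is good to about 2 mm. A picture is of the moment at which its call begins. There is no depth.
- hand_in(): hands the job in; it is judged then, once.
Trained networks look in a picture, given as the dict that the camera call returned (one of the last four; its "shot" number tells which), for a name from the list of things; names that differ only in an ending like _2 or _b are one class to them, and where a whole thing is asked for, a point or a joint stands for the part that bears it (a point fixed in the world has none). Each returns a list of dicts, best first, with "p" (0 to 1); they miss things now and then, are a little off and sometimes report something else, mostly with a low value. They report only what shows in the picture. A call takes as long as a camera call. They do not tell look-alikes from the thing itself.
- look_for(target, picture): "point" ([column, row] in pixels, amid what is visible of it).
- tip_of(target, picture): "point" ([column, row] in pixels: a listed point, or the origin of a listed thing).
The state is a dict: "clock": time; "joint_pos": joint angles; "qvel": joint speeds; "tau": joint torques, N m; "tcp_pos": TCP position; "orientation": TCP orientation; "wrist_force": force on the tool from outside, world axes, zero at the start; "ft_torque": the same for the moment, N m; "finger_gap": finger opening in m; "grip_force": force on a finger pad.
Only numpy, scipy, OpenCV 4.12 (cv2) and the standard library are available. Lean on these libraries where they do the work, as an engineer would, in place of code of your own. Each camera call takes 0.05 s, during which the arm holds its last target. There are 200 camera calls.

## Working session

There is one attempt and no reset: what is moved stays moved. The work goes in short steps, Python scripts to look and compute and a tool call to move; the robot and the scene stay as the last step left them, time stands still between calls to the robot, and variables do not carry over. Pictures are saved under pics/ and viewed, at most 14 in all, crops included, and the job is handed in when it is done.

Besides the shell and the picture viewer there is one more tool, called after "Request:" as name(argument=value, ...) on one line, values as JSON. jog_arm: Moves the arm, as the interface text tells. Its arguments: {"type":"object","properties":{"moves":{"type":"array","items":{"type":"object","properties":{"fingers":{"type":"number"},"slide":{"type":"array","items":{"type":"number"}},"angular":{"type":"array","items":{"type":"number"}}}}},"squeeze":{"type":"number"}},"required":["moves"]}

```bash
mkdir -p pics; cat > h.py <<'E'
from workcell import *
import numpy as np, cv2
def K(p):
    h,w=p["color"].shape[:2]; f=h/2/np.tan(np.radians(p["fovy"])/2)
    return np.array([[f,0,p["cx"]],[0,f,p["cy"]],[0,0,1.]])
def P(p): return np.linalg.inv(np.array(p["world_from_camera"]))[:3]
def und(p,uv): return cv2.undistortPoints(np.array(uv,float).reshape(-1,1,2),K(p),np.array(p["D"],float)).reshape(-1,2)
def tri(a,ua,b,ub):
    X=cv2.triangulatePoints(P(a),P(b),und(a,ua).T,und(b,ub).T); return (X[:3]/X[3]).T
def plane(p,uv,z):
    T=np.array(p["world_from_camera"]); n=und(p,uv); d=np.c_[n,np.ones(len(n))]@T[:3,:3].T
    return T[:3,3]+d*((z-T[2,3])/d[:,2])[:,None]
def proj(p,X):
    M=P(p); return cv2.projectPoints(np.array(X,float).reshape(-1,3),cv2.Rodrigues(M[:,:3])[0],M[:,3],K(p),np.array(p["D"],float))[0].reshape(-1,2)
def save(p,n,box=None,s=1):
    c=p["color"][:,:,::-1]
    if box: c=c[box[1]:box[3],box[0]:box[2]]
    cv2.imwrite("pics/"+n,cv2.resize(c,None,fx=s,fy=s,interpolation=cv2.INTER_CUBIC))
E
python3 - <<'E'
from h import *
t=read_camera("top"); s=read_camera("side")
save(t,"t0.png",s=1.5); save(s,"s0.png",s=1.5)
for n in ["file_mid","clamp_mid","burnisher_mid","handpiece_mid","rest_file","rest_clamp","rest_burnisher","rest_handpiece","tray","rack"]:
    for nm,p in(("top",t),("side",s)):
        print(n,nm,[(np.round(d["point"]).tolist(),round(d["p"],2)) for d in tip_of(n,p)][:6])
st=get_state();print(st["clock"],st["tcp_pos"],st["orientation"],st["finger_gap"])
for p in(t,s):print(np.round(p["world_from_camera"],3).tolist())
E
```

```text
file_mid top [([189.0, 191.0], 0.79)]
file_mid side [([234.0, 152.0], 0.83)]
clamp_mid top [([162.0, 187.0], 0.83), ([116.0, 240.0], 0.57)]
clamp_mid side [([175.0, 140.0], 0.65)]
burnisher_mid top [([241.0, 181.0], 0.79)]
burnisher_mid side [([261.0, 174.0], 0.48)]
handpiece_mid top [([214.0, 185.0], 0.81)]
handpiece_mid side [([247.0, 160.0], 0.87)]
rest_file top [([190.0, 188.0], 0.65)]
rest_file side [([235.0, 163.0], 0.61), ([249.0, 170.0], 0.36)]
rest_clamp top [([121.0, 159.0], 0.56), ([164.0, 194.0], 0.54)]
rest_clamp side [([237.0, 126.0], 0.61), ([224.0, 152.0], 0.6)]
rest_burnisher top [([236.0, 181.0], 0.87)]
rest_burnisher side [([256.0, 179.0], 0.76)]
rest_handpiece top [([213.0, 186.0], 0.81)]
rest_handpiece side [([250.0, 172.0], 0.56), ([303.0, 264.0], 0.18)]
tray top [([203.0, 186.0], 0.94), ([238.0, 181.0], 0.2)]
tray side [([241.0, 169.0], 0.79), ([224.0, 155.0], 0.33)]
rack top [([346.0, 196.0], 0.66)]
rack side [([307.0, 259.0], 0.76), ([223.0, 152.0], 0.69)]
1.1 [0.15661807 0.55329544 0.21452398] [1.03039903e-05 1.37477376e-01 9.90504906e-01 3.89334980e-05] 0.08538635937500877
[[0.006, -0.976, 0.218, 0.182], [-1.0, -0.007, -0.002, 0.063], [0.004, -0.218, -0.976, 1.305], [0.0, 0.0, 0.0, 1.0]]
[[0.895, -0.309, 0.32, 0.114], [-0.445, -0.585, 0.679, -0.699], [-0.023, -0.75, -0.661, 0.787], [0.0, 0.0, 0.0, 1.0]]
```

View pics/t0.png

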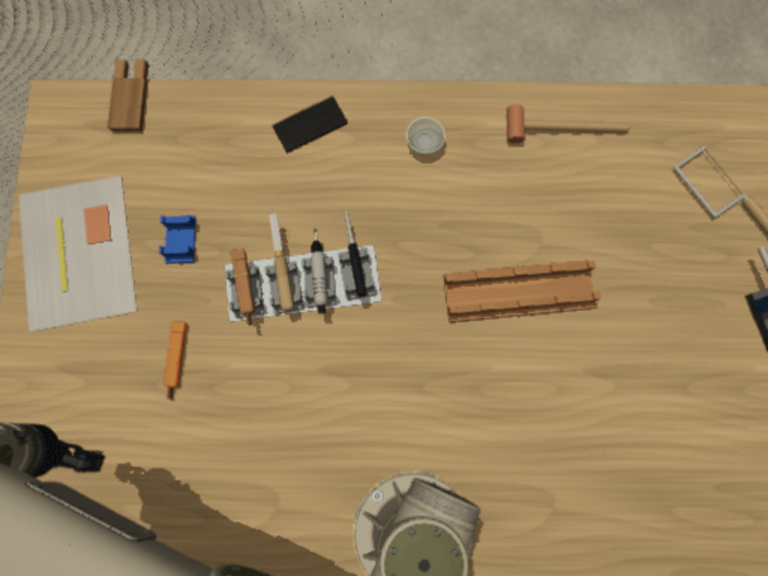

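View pics/s0.png

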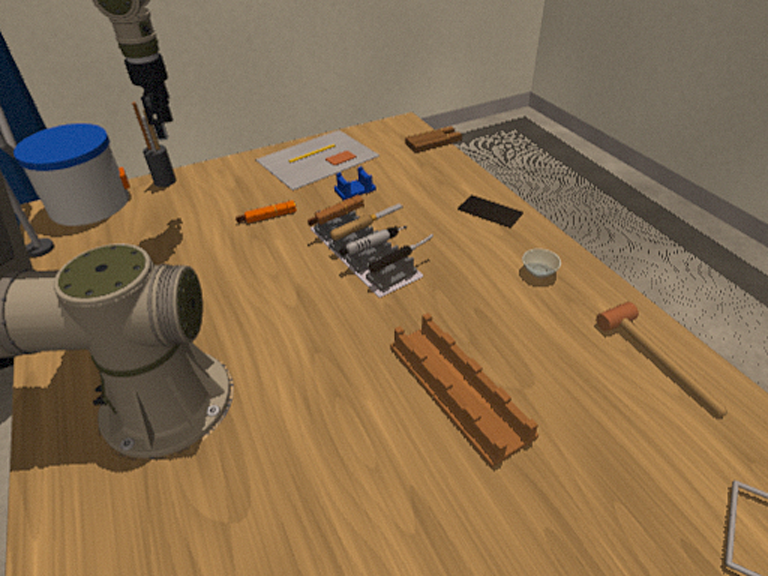

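The row, left to right, is clamp (brown), file, handpiece, burnisher, at about (242,285), (283,280), (319,275) and (355,268) in the 1.5x top view. The empty rack is to the right at about (520,291). The clamp has two candidates in the top picture: the brown one at (162,187), in the grey rest, and the orange one at (116,240), loose on the bench. The brown one fits. The blue rest at (121,159) is also a decoy. I'll confirm in an enlarged crop.

```bash
python3 - <<'E'
from h import *
t=read_camera("top"); s=read_camera("side")
save(t,"t1.png",(105,135,265,255),5); save(t,"t2.png",(285,165,405,225),6.5);save(s,"s2.png",(250,200,370,320),5)
save(s,"s1.png",(190,110,290,200),6.5)
B={}
for n in ["file_mid","clamp_mid","burnisher_mid","handpiece_mid","tray","rack"]:
    a=[d["point"] for d in tip_of(n,t)][0]; b=[d["point"] for d in tip_of(n,s)]
    print(n,np.round(a,1),[ (np.round(q,1).tolist(),np.round(tri(t,[a],s,[q])[0],4).tolist(),np.round(proj(s,tri(t,[a],s,[q]))[0],1).tolist()) for q in b])
    print('  plane',plane(t,[a],0.055 if 'mid' in n else 0).round(4))
print(K(t)[0,0],K(s)[0,0])
E
```

```text
Traceback (most recent call last):
IndexError: list index out of range
```

View pics/t1.png

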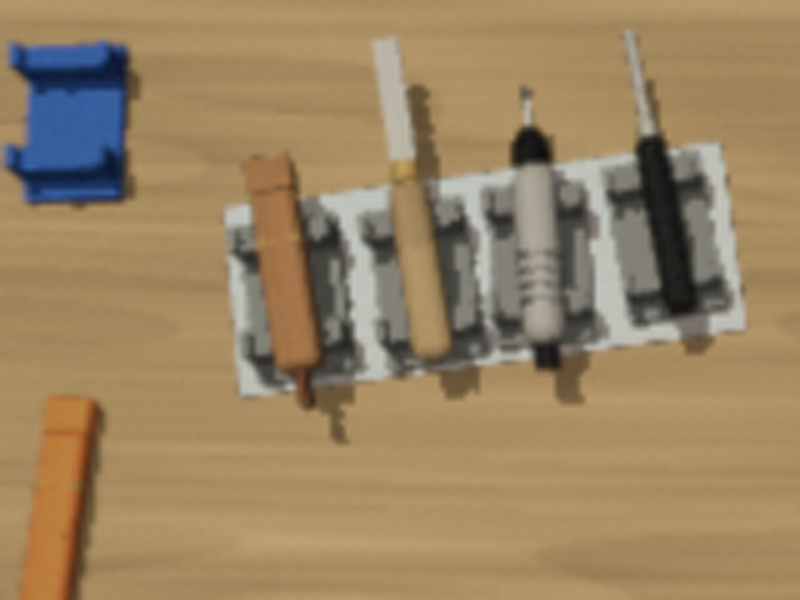

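View pics/t2.png

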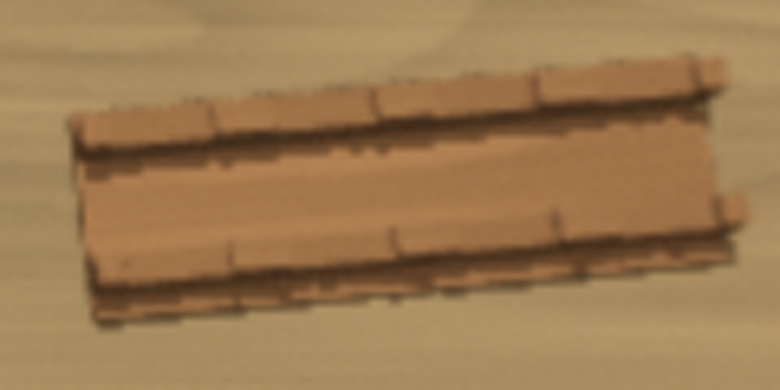

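View pics/s1.png

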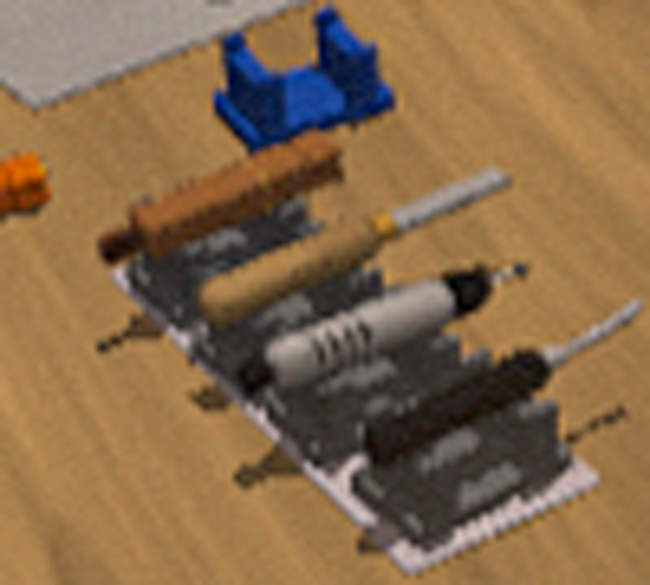

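View pics/s2.png

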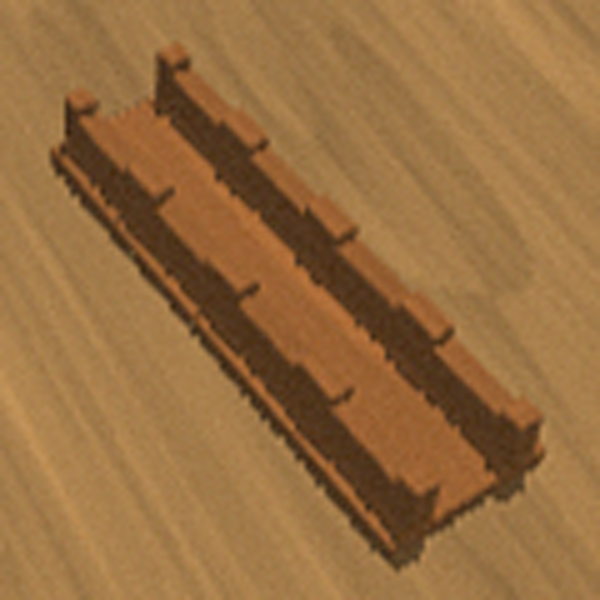

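The crop confirms it: the brown clamp, with its brass band and wedge, lies in the leftmost grey rest, crop (285,278). The orange bar (60,500) lies loose and the blue rest (75,125) is empty. All four tools lie slightly turned. The rack is empty and rotated slightly. Next I fit the rack pose from corners in both views and measure the handles.

```bash
cat > m.py <<'E'
from h import *
from scipy.optimize import least_squares
t=read_camera("top"); s=read_camera("side")
T=lambda u:np.array(u)/6.5+[285,165]-.4; S=lambda u:np.array(u)/5+[250,200]-.4
rt=[((39,150,48),(72,115)),((39,-150,48),(728,58)),((-25,-150,48),(745,193)),((25,-150,48),(725,92)),((-50,150,6),(97,325)),((-50,-150,6),(735,262))]
rs=[((32,143,48),(172,52)),((-32,143,48),(82,100)),((32,-143,48),(522,410)),((-50,-150,0),(403,570)),((-50,150,12),(55,150)),((50,-150,12),(543,455))]
def W(q,X):
    c,n=np.cos(q[3]),np.sin(q[3]); X=np.array(X)/1000; return np.c_[X[:,0]*c-X[:,1]*n,X[:,0]*n+X[:,1]*c,X[:,2]]+q[:3]
def fit(rt,rs,ut,us,q0):
    def res(q): return np.r_[proj(t,W(q,[a for a,_ in rt]))-ut,proj(s,W(q,[a for a,_ in rs]))-us].ravel()
    r=least_squares(res,q0,loss="soft_l1"); return r.x,r.fun.reshape(-1,2)
q,e=fit(rt,rs,T([b for _,b in rt]),S([b for _,b in rs]),[.5,-.1,0,.1]); print("rack",q.round(4)); print(e.round(1).tolist())
# tray corners
T=lambda u:np.array(u)/5+[105,135]-.4; S=lambda u:np.array(u)/6.5+[190,110]-.4
rt=[((60,155,3),(225,207)),((60,-155,3),(720,145)),((-60,-155,3),(745,328)),((-60,155,3),(241,395))]
rs=[((60,-155,3),(600,478)),((-60,-155,0),(412,572))]
qt,e=fit(rt,rs,T([b for _,b in rt]),S([b for _,b in rs]),[.5,.2,0,.1]); print("tray",qt.round(4)); print(e.round(1).tolist())
# handles: butt,front ends
top={"clamp":((298,368),(272,187)),"file":((434,356),(404,178)),"handpiece":((545,340),(535,163)),"burnisher":((682,310),(651,138))}
for n,(b,f) in top.items():
    h={"clamp":.055,"file":.054,"handpiece":.0555,"burnisher":.053}[n]
    X=plane(t,T([b,f]),h); d=X[1]-X[0]; m=X.mean(0)
    o=""
    for nm in ["_mid"]:
        A=tip_of(n+nm,t);B=tip_of(n+nm,s)
        o=[np.round(tri(t,[a["point"]],s,[b["point"]])[0],4).tolist() for a in A[:1] for b in B[:1]]+[plane(t,[a["point"]],h)[0].round(4).tolist() for a in A[:1]]
    print(n,m.round(4),"len",np.linalg.norm(d).round(4),"yaw",np.arctan2(d[1],d[0]).round(3),o,"side px",proj(s,[m]).round(1))
E
python3 m.py
```

```text
rack [ 0.4701 -0.2163 -0.0008  0.0994]
[[1.3, -0.1], [-0.3, -0.3], [0.6, -0.3], [0.9, -1.0], [-0.5, -0.6], [-1.0, 0.1], [0.3, 1.0], [-0.4, 0.3], [-0.2, 1.3], [-3.4, -0.6], [-1.4, -0.1], [0.8, -0.7]]
tray [0.4847 0.2262 0.002  0.1436]
[[-0.5, -0.2], [0.2, -1.0], [0.4, -0.1], [-0.3, 0.2], [0.1, -0.0], [-0.9, 0.8]]
clamp [0.4661 0.3365 0.055 ] len 0.1111 yaw 0.191 [[0.3248, 0.4724, 0.0232], [0.3202, 0.4623, 0.055]] side px [[223.8 140.3]]
file [0.4731 0.2579 0.054 ] len 0.1098 yaw 0.201 [[0.4714, 0.2582, 0.0431], [0.4763, 0.2553, 0.054]] side px [[234.2 151.3]]
handpiece [0.4826 0.1866 0.0555] len 0.1076 yaw 0.082 [] side px [[245.2 161.2]]
burnisher [0.5005 0.1125 0.053 ] len 0.1068 yaw 0.187 [[0.5005, 0.1057, 0.0592], [0.501, 0.1062, 0.053]] side px [[259.8 172.5]]
```

Both views agree: side-view handle centres match to about 1 px with heights of about 0.055 m, handle lengths are about 110 mm, and the tools sit within 5 mm of the expected rest spacing. The rack height comes out at about 0. I'll write a planner that prints the moves.

```bash
cat > plan.py <<'E'
import sys
from h import *
from scipy.spatial.transform import Rotation as R
tools={"clamp":(.4661,.3365,.191,.055,-.1125),"file":(.4731,.2579,.201,.054,-.0375),"handpiece":(.4826,.1866,.082,.0555,.0375),"burnisher":(.5005,.1125,.187,.053,.1125)}
x,y,psi,zm,ry=tools[sys.argv[1]]
rx,rY,ra=.4701,-.2163,.0994
px,py=rx-ry*np.sin(ra),rY+ry*np.cos(ra)
def ori(psi):
    c,s=np.cos(psi),np.sin(psi); return np.array([[-c,-s,0],[-s,c,0],[0,0,-1.]])
st=get_state(); w,a,b,c=st["orientation"]; M=R.from_quat([a,b,c,w]).as_matrix(); p=np.array(st["tcp_pos"])
print("now",p.round(4),"gap",round(st["finger_gap"],4),"t",round(st["clock"],2),"radius to",np.hypot(px,py).round(3))
for nm,q,o in [("above",(x,y,.14),psi),("pick",(x,y,zm-.008),psi),("lift",(x,y,.14),psi),("over",(px,py,.14),ra),("place",(px,py,zm-.010),ra),("up",(px,py,.14),ra)]:
    N=ori(o); q=np.array(q); print(nm,(M.T@(q-p)*1000).round(1).tolist(),np.degrees(R.from_matrix(M.T@N).as_rotvec()).round(1).tolist(),"dist",round(np.linalg.norm(q-p)*1000))
    M,p=N,q
E
python3 plan.py clamp
```

```text
now [0.1567 0.5533 0.2146] gap 0.0854 t 1.75 radius to 0.583
above [-356.8, -124.4, 74.6] [0.0, 0.0, -26.7] dist 385
pick [0.0, 0.0, 93.0] [0.0, 0.0, 0.0] dist 93
lift [0.0, 0.0, -93.0] [0.0, 0.0, 0.0] dist 93
over [111.3, -655.5, 0.0] [0.0, 0.0, 5.2] dist 665
place [0.0, 0.0, 95.0] [0.0, 0.0, 0.0] dist 95
up [0.0, 0.0, -95.0] [0.0, 0.0, 0.0] dist 95
```

Request:
jog_arm(moves=[{"fingers": 0.3,"slide": [-357,-124,75],"angular": [0,0,-26.7]},{"fingers": 0.3,"slide": [-357,-124,75],"angular": [0,0,-26.7]},{"fingers": 0.3,"slide": [-357,-124,75],"angular": [0,0,-26.7]},{"fingers": 0.3,"slide": [-357,-124,75],"angular": [0,0,-26.7]},{"fingers": 0.3,"slide": [-357,-124,75],"angular": [0,0,-26.7]},{"fingers": 0.3,"slide": [-357,-124,75],"angular": [0,0,-26.7]},{"fingers": 0.3,"slide": [-357,-124,75],"angular": [0,0,-26.7]},{"fingers": 0.3,"slide": [-357,-124,75],"angular": [0,0,-26.7]},{"fingers": 0.3,"slide": [-357,-124,75],"angular": [0,0,-26.7]},{"fingers": 0.3,"slide": [-357,-124,75],"angular": [0,0,-26.7]}], squeeze=40)

```text
clock: 2.58
tcp_pos: [0.4695, 0.334, 0.1386]
orientation: [0.0, -0.093, 0.996, -0.0]
wrist_force: [-0.8, 0.2, 0.6]
finger_gap: 0.0598
grip_force: 0.0
```

Request:
jog_arm(moves=[{"fingers": 0.3,"slide": [0,0,0],"angular": [0,0,0]},{"fingers": 0.3,"slide": [0,0,0],"angular": [0,0,0]},{"fingers": 0.3,"slide": [0,0,0],"angular": [0,0,0]}])

```text
clock: 2.83
tcp_pos: [0.4659, 0.3369, 0.1395]
orientation: [-0.0, -0.095, 0.995, 0.0]
wrist_force: [0.2, -0.9, 0.2]
finger_gap: 0.0596
grip_force: 0.0
```

```bash
python3 plan.py clamp; python3 - <<'E'
from h import *
s=read_camera("side"); save(s,"s3.png",(170,80,290,180),6)
E
```

```text
now [0.4659 0.3369 0.1395] gap 0.0596 t 2.83 radius to 0.583
above [-0.1, -0.5, -0.5] [0.0, -0.0, -0.1] dist 1
pick [0.0, 0.0, 93.0] [0.0, 0.0, 0.0] dist 93
lift [0.0, 0.0, -93.0] [0.0, 0.0, 0.0] dist 93
over [111.3, -655.5, 0.0] [0.0, 0.0, 5.2] dist 665
place [0.0, 0.0, 95.0] [0.0, 0.0, 0.0] dist 95
up [0.0, 0.0, -95.0] [0.0, 0.0, 0.0] dist 95
```

View pics/s3.png

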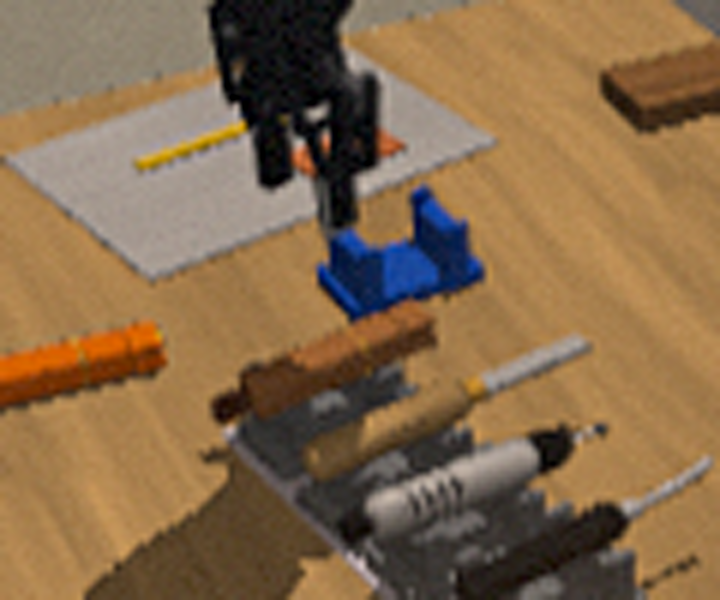

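The open gripper, at about crop (315,170), is above the clamp at about (335,365), with its fingers across it. Next I descend and close.

Request:
jog_arm(moves=[{"fingers": 0.3,"slide": [0,0,40]},{"fingers": 0.3,"slide": [0,0,75]},{"fingers": 0.3,"slide": [0,0,93]},{"fingers": 0.3,"slide": [0,0,93]},{"fingers": 0.3,"slide": [0,0,93]},{"fingers": 0.9,"slide": [0,0,93]},{"fingers": 0.9,"slide": [0,0,93]},{"fingers": 0.9,"slide": [0,0,93]},{"fingers": 0.9,"slide": [0,0,93]},{"fingers": 0.9,"slide": [0,0,93]}], squeeze=40)

```text
schema error: expected keys fingers, slide, angular
```

Request:
jog_arm(moves=[{"fingers": 0.3,"slide": [0,0,40],"angular": [0,0,0]},{"fingers": 0.3,"slide": [0,0,75],"angular": [0,0,0]},{"fingers": 0.3,"slide": [0,0,93],"angular": [0,0,0]},{"fingers": 0.3,"slide": [0,0,93],"angular": [0,0,0]},{"fingers": 0.3,"slide": [0,0,93],"angular": [0,0,0]},{"fingers": 0.9,"slide": [0,0,93],"angular": [0,0,0]},{"fingers": 0.9,"slide": [0,0,93],"angular": [0,0,0]},{"fingers": 0.9,"slide": [0,0,93],"angular": [0,0,0]},{"fingers": 0.9,"slide": [0,0,93],"angular": [0,0,0]},{"fingers": 0.9,"slide": [0,0,93],"angular": [0,0,0]}], squeeze=40)

```text
clock: 3.72
tcp_pos: [0.4677, 0.3378, 0.049]
orientation: [0.002, -0.095, 0.995, 0.001]
wrist_force: [-1.2, 0.0, 5.5]
finger_gap: 0.025
grip_force: 39.0
```

Request:
jog_arm(moves=[{"fingers": 0.9,"slide": [0,0,-20],"angular": [0,0,0]},{"fingers": 0.9,"slide": [0,0,-55],"angular": [0,0,0]},{"fingers": 0.9,"slide": [0,0,-93],"angular": [0,0,0]},{"fingers": 0.9,"slide": [0,0,-93],"angular": [0,0,0]},{"fingers": 0.9,"slide": [0,0,-93],"angular": [0,0,0]},{"fingers": 0.9,"slide": [0,0,-93],"angular": [0,0,0]}])

```text
clock: 4.22
tcp_pos: [0.4666, 0.3369, 0.1402]
orientation: [0.001, -0.095, 0.995, 0.0]
wrist_force: [0.1, 1.0, -1.1]
finger_gap: 0.0246
grip_force: 39.3
```

```bash
python3 - <<'E'
from h import *
s=read_camera("side"); save(s,"s4.png",(170,80,290,180),6); print(get_state())
E
```

```text
{'clock': 4.2667, 'joint_pos': array([ 4.85857657e-01,  3.44996272e-01, -9.61586704e-02,  1.13026885e+00,
        9.08293629e-05,  2.95706485e-01]), 'qvel': array([ 0.00072649,  0.01622048, -0.01892867, -0.00132117, -0.00057876,
        0.00099836]), 'tau': array([ 7.27443941e-03, -5.05436790e+01,  3.01164329e+01, -6.39118231e-02,
       -3.36886615e-04,  1.76496619e-04]), 'tcp_pos': array([0.46587049, 0.3365186 , 0.13907518]), 'orientation': array([-3.07379626e-04, -9.49323947e-02,  9.95483671e-01, -7.75134243e-05]), 'wrist_force': array([-0.21715069,  0.29663623, -1.97165887]), 'ft_torque': array([0.04133986, 0.01860112, 0.0007965 ]), 'grip_force': 39.33954119682312, 'finger_gap': 0.024787897955196442}
```

View pics/s4.png

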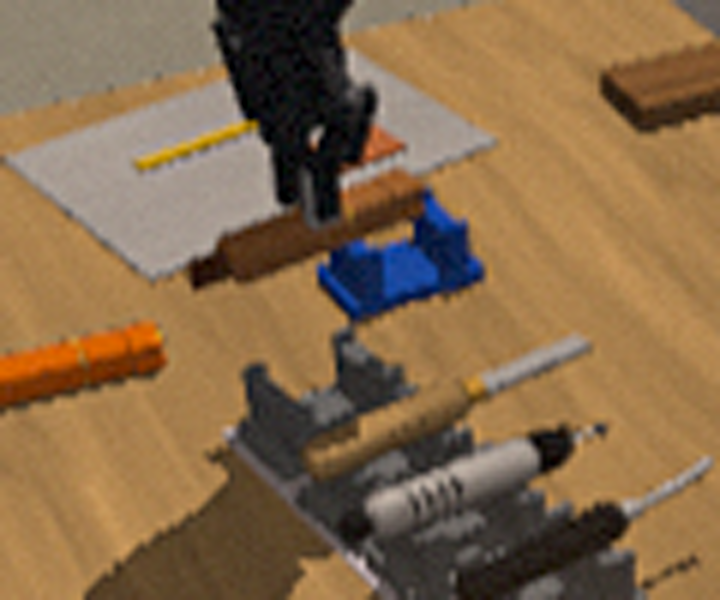

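The clamp is held level at its middle, around (320,225), and its rest is empty. Now I carry it across.

Request:
jog_arm(moves=[{"fingers": 0.9,"slide": [56,-328,0],"angular": [0,0,2.6]},{"fingers": 0.9,"slide": [56,-328,0],"angular": [0,0,2.6]},{"fingers": 0.9,"slide": [56,-328,0],"angular": [0,0,2.6]},{"fingers": 0.9,"slide": [56,-328,0],"angular": [0,0,2.6]},{"fingers": 0.9,"slide": [56,-328,0],"angular": [0,0,2.6]},{"fingers": 0.9,"slide": [56,-328,0],"angular": [0,0,2.6]},{"fingers": 0.9,"slide": [56,-328,0],"angular": [0,0,2.6]},{"fingers": 0.9,"slide": [56,-328,0],"angular": [0,0,2.6]},{"fingers": 0.9,"slide": [56,-328,0],"angular": [0,0,2.6]},{"fingers": 0.9,"slide": [56,-328,0],"angular": [0,0,2.6]}])

```text
clock: 5.1
tcp_pos: [0.4724, 0.0019, 0.1381]
orientation: [-0.001, -0.07, 0.998, 0.0]
wrist_force: [0.2, 0.2, -0.9]
finger_gap: 0.0245
grip_force: 39.5
```

```bash
python3 plan.py clamp | head -1; sed -i 's/^for nm,q,o in \[\(.*\)\]:/L=[\1]\nfor nm,q,o in L[int(sys.argv[2]) if len(sys.argv)>2 else 0:]:/' plan.py; python3 plan.py clamp 3
```

```text
now [0.4724 0.0019 0.1381] gap 0.0245 t 5.1 radius to 0.583
now [0.4724 0.0019 0.1381] gap 0.0245 t 5.1 radius to 0.583
over [37.0, -328.2, -2.1] [0.1, -0.1, 2.3] dist 330
place [0.0, 0.0, 95.0] [0.0, 0.0, 0.0] dist 95
up [0.0, 0.0, -95.0] [0.0, 0.0, 0.0] dist 95
```

Request:
jog_arm(moves=[{"fingers": 0.9,"slide": [38,-329,0],"angular": [0,0,2.6]},{"fingers": 0.9,"slide": [38,-329,0],"angular": [0,0,2.6]},{"fingers": 0.9,"slide": [38,-329,0],"angular": [0,0,2.6]},{"fingers": 0.9,"slide": [38,-329,0],"angular": [0,0,2.6]},{"fingers": 0.9,"slide": [38,-329,0],"angular": [0,0,2.6]},{"fingers": 0.9,"slide": [38,-329,0],"angular": [0,0,2.6]},{"fingers": 0.9,"slide": [38,-329,0],"angular": [0,0,2.6]},{"fingers": 0.9,"slide": [38,-329,0],"angular": [0,0,2.6]},{"fingers": 0.9,"slide": [38,-329,0],"angular": [0,0,2.6]},{"fingers": 0.9,"slide": [38,-329,0],"angular": [0,0,2.6]}])

```text
clock: 5.93
tcp_pos: [0.4832, -0.3271, 0.1377]
orientation: [-0.001, -0.049, 0.999, 0.001]
wrist_force: [-0.1, 1.3, -1.6]
finger_gap: 0.0247
grip_force: 39.6
```

Request:
jog_arm(moves=[{"fingers": 0.9,"slide": [0,0,0],"angular": [0,0,0]},{"fingers": 0.9,"slide": [0,0,0],"angular": [0,0,0]},{"fingers": 0.9,"slide": [0,0,0],"angular": [0,0,0]}])

```text
clock: 6.18
tcp_pos: [0.4835, -0.3247, 0.1392]
orientation: [-0.0, -0.051, 0.999, 0.001]
wrist_force: [0.3, 0.4, -1.2]
finger_gap: 0.0242
grip_force: 39.6
```

```bash
python3 plan.py clamp 3;  python3 - <<'E'
from h import *
t=read_camera("top");s=read_camera("side")
c=np.hstack([cv2.resize(p["color"][b[1]:b[3],b[0]:b[2]],(400,400),interpolation=2) for p,b in((t,(310,130,430,250)),(s,(250,190,370,310)))])
cv2.imwrite("pics/c1.png",c[:,:,::-1])
E
```

```text
now [ 0.4835 -0.3247  0.1392] gap 0.0242 t 6.18 radius to 0.583
over [2.5, -3.3, -0.8] [0.1, -0.0, 0.2] dist 4
place [0.0, 0.0, 95.0] [0.0, 0.0, 0.0] dist 95
up [0.0, 0.0, -95.0] [0.0, 0.0, 0.0] dist 95
```

View pics/c1.png

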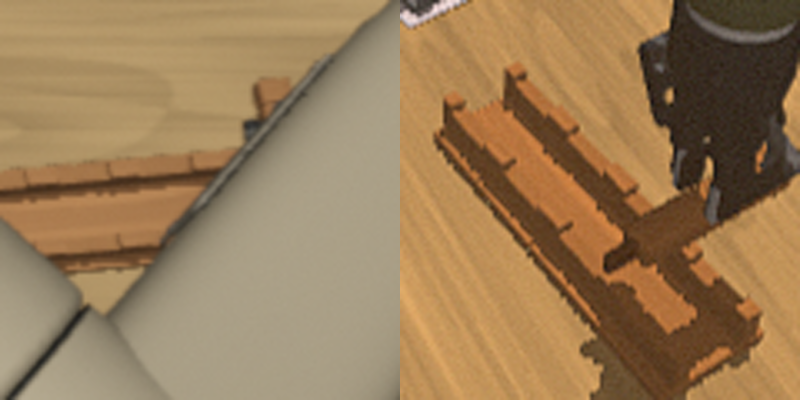

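The clamp is lined up over the rightmost notches, in the right half near (665,235). I'll lower it with a small correction, then release.

Request:
jog_arm(moves=[{"fingers": 0.9,"slide": [2,-3,40],"angular": [0,0,0]},{"fingers": 0.9,"slide": [2,-3,70],"angular": [0,0,0]},{"fingers": 0.9,"slide": [2,-3,85],"angular": [0,0,0]},{"fingers": 0.9,"slide": [2,-3,92],"angular": [0,0,0]},{"fingers": 0.9,"slide": [2,-3,92],"angular": [0,0,0]},{"fingers": 0.9,"slide": [2,-3,92],"angular": [0,0,0]}])

```text
clock: 6.78
tcp_pos: [0.482, -0.3298, 0.0481]
orientation: [0.0, -0.05, 0.999, -0.0]
wrist_force: [0.3, 0.3, -1.7]
finger_gap: 0.0249
grip_force: 39.7
```

Request:
jog_arm(moves=[{"fingers": 0.3,"slide": [0,0,0],"angular": [0,0,0]},{"fingers": 0.3,"slide": [0,0,0],"angular": [0,0,0]},{"fingers": 0.3,"slide": [0,0,0],"angular": [0,0,0]},{"fingers": 0.3,"slide": [0,0,0],"angular": [0,0,0]},{"fingers": 0.3,"slide": [0,0,-25],"angular": [0,0,0]},{"fingers": 0.3,"slide": [0,0,-60],"angular": [0,0,0]},{"fingers": 0.3,"slide": [0,0,-94],"angular": [0,0,0]},{"fingers": 0.3,"slide": [0,0,-94],"angular": [0,0,0]}])

```text
clock: 7.45
tcp_pos: [0.4847, -0.3329, 0.1489]
orientation: [0.004, -0.05, 0.999, -0.004]
wrist_force: [1.2, -0.5, 0.2]
finger_gap: 0.0597
grip_force: 0.0
```

```bash
python3 plan.py file
```

```text
now [ 0.4847 -0.3329  0.1489] gap 0.0597 t 7.45 radius to 0.537
above [-47.1, 589.1, 4.3] [-0.5, 0.4, -5.8] dist 591
pick [0.0, 0.0, 94.0] [0.0, 0.0, 0.0] dist 94
lift [0.0, 0.0, -94.0] [0.0, 0.0, 0.0] dist 94
over [101.4, -501.4, 0.0] [0.0, 0.0, 5.8] dist 512
place [0.0, 0.0, 96.0] [0.0, 0.0, 0.0] dist 96
up [0.0, 0.0, -96.0] [0.0, 0.0, 0.0] dist 96
```

Request:
jog_arm(moves=[{"fingers": 0.3,"slide": [-47,588,0],"angular": [0,0,-5.8]},{"fingers": 0.3,"slide": [-47,588,0],"angular": [0,0,-5.8]},{"fingers": 0.3,"slide": [-47,588,0],"angular": [0,0,-5.8]},{"fingers": 0.3,"slide": [-47,588,0],"angular": [0,0,-5.8]},{"fingers": 0.3,"slide": [-47,588,0],"angular": [0,0,-5.8]},{"fingers": 0.3,"slide": [-47,588,0],"angular": [0,0,-5.8]},{"fingers": 0.3,"slide": [-47,588,0],"angular": [0,0,-5.8]},{"fingers": 0.3,"slide": [-47,588,0],"angular": [0,0,-5.8]},{"fingers": 0.3,"slide": [-47,588,0],"angular": [0,0,-5.8]},{"fingers": 0.3,"slide": [-47,588,0],"angular": [0,0,-5.8]}])

```text
clock: 8.28
tcp_pos: [0.4732, 0.0884, 0.1419]
orientation: [0.001, -0.1, 0.995, -0.0]
wrist_force: [1.1, -0.3, 0.3]
finger_gap: 0.0597
grip_force: 0.0
```

```bash
python3 plan.py file; python3 -c "
from h import *
s=read_camera('side');save(s,'s5.png',(250,190,370,310),4)"
```

```text
now [0.4732 0.0884 0.1419] gap 0.0597 t 8.28 radius to 0.537
above [-33.6, 166.2, 1.9] [-0.0, 0.1, -0.0] dist 170
pick [0.0, 0.0, 94.0] [0.0, 0.0, 0.0] dist 94
lift [0.0, 0.0, -94.0] [0.0, 0.0, 0.0] dist 94
over [101.4, -501.4, 0.0] [0.0, 0.0, 5.8] dist 512
place [0.0, 0.0, 96.0] [0.0, 0.0, 0.0] dist 96
up [0.0, 0.0, -96.0] [0.0, 0.0, 0.0] dist 96
```

View pics/s5.png

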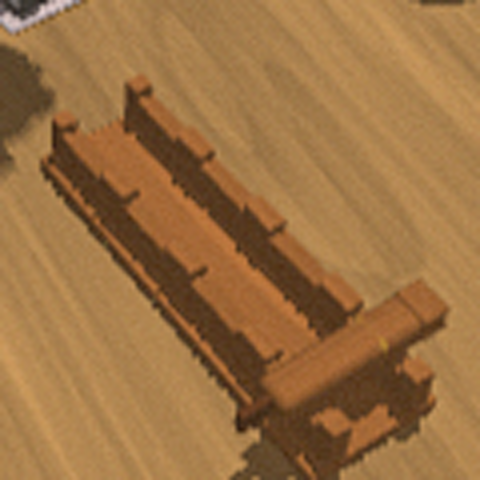

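The clamp is seated in the rightmost notches, crop (350,345). Next is the file.

Request:
jog_arm(moves=[{"fingers": 0.3,"slide": [-34,166,2],"angular": [0,0,0]},{"fingers": 0.3,"slide": [-34,166,2],"angular": [0,0,0]},{"fingers": 0.3,"slide": [-34,166,2],"angular": [0,0,0]},{"fingers": 0.3,"slide": [-34,166,2],"angular": [0,0,0]},{"fingers": 0.3,"slide": [-34,166,2],"angular": [0,0,0]},{"fingers": 0.3,"slide": [-34,166,2],"angular": [0,0,0]},{"fingers": 0.3,"slide": [-34,166,2],"angular": [0,0,0]},{"fingers": 0.3,"slide": [-34,166,2],"angular": [0,0,0]}])

```text
clock: 9.0
tcp_pos: [0.4736, 0.2546, 0.1394]
orientation: [-0.0, -0.1, 0.995, -0.0]
wrist_force: [0.3, -0.2, -0.3]
finger_gap: 0.0599
grip_force: 0.0
```

```bash
python3 plan.py file
```

```text
now [0.4736 0.2546 0.1394] gap 0.0599 t 9.0 radius to 0.537
above [-0.1, 3.3, -0.6] [-0.0, -0.0, -0.1] dist 3
pick [0.0, 0.0, 94.0] [0.0, 0.0, 0.0] dist 94
lift [0.0, 0.0, -94.0] [0.0, 0.0, 0.0] dist 94
over [101.4, -501.4, 0.0] [0.0, 0.0, 5.8] dist 512
place [0.0, 0.0, 96.0] [0.0, 0.0, 0.0] dist 96
up [0.0, 0.0, -96.0] [0.0, 0.0, 0.0] dist 96
```

Descend (y +3), close, lift.

Request:
jog_arm(moves=[{"fingers": 0.3,"slide": [0,3,40],"angular": [0,0,0]},{"fingers": 0.3,"slide": [0,3,75],"angular": [0,0,0]},{"fingers": 0.3,"slide": [0,3,93],"angular": [0,0,0]},{"fingers": 0.3,"slide": [0,3,93],"angular": [0,0,0]},{"fingers": 0.3,"slide": [0,3,93],"angular": [0,0,0]},{"fingers": 0.9,"slide": [0,3,93],"angular": [0,0,0]},{"fingers": 0.9,"slide": [0,3,93],"angular": [0,0,0]},{"fingers": 0.9,"slide": [0,3,93],"angular": [0,0,0]},{"fingers": 0.9,"slide": [0,3,93],"angular": [0,0,0]},{"fingers": 0.9,"slide": [0,3,93],"angular": [0,0,0]}], squeeze=40)

```text
clock: 9.83
tcp_pos: [0.4746, 0.2592, 0.0485]
orientation: [0.002, -0.1, 0.995, 0.0]
wrist_force: [-0.3, -1.0, 5.4]
finger_gap: 0.0086
grip_force: 3.1
```

Request:
jog_arm(moves=[{"fingers": 0.9,"slide": [0,0,-20],"angular": [0,0,0]},{"fingers": 0.9,"slide": [0,0,-55],"angular": [0,0,0]},{"fingers": 0.9,"slide": [0,0,-93],"angular": [0,0,0]},{"fingers": 0.9,"slide": [0,0,-93],"angular": [0,0,0]},{"fingers": 0.9,"slide": [0,0,-93],"angular": [0,0,0]}])

```text
clock: 10.25
tcp_pos: [0.4754, 0.2599, 0.143]
orientation: [0.004, -0.1, 0.995, 0.001]
wrist_force: [-0.7, 0.7, -0.7]
finger_gap: 0.0085
grip_force: 0.0
```

```bash
python3 plan.py file 3
```

```text
now [0.4754 0.2599 0.143 ] gap 0.0085 t 10.25 radius to 0.537
over [104.0, -502.9, 1.6] [0.1, 0.4, 5.8] dist 514
place [0.0, 0.0, 96.0] [0.0, 0.0, 0.0] dist 96
up [0.0, 0.0, -96.0] [0.0, 0.0, 0.0] dist 96
```

The fingers shut to 8.6 mm, so the grasp of the file missed. I'll look before anything else.

```bash
python3 - <<'E'
from h import *
t=read_camera("top");s=read_camera("side")
c=np.hstack([cv2.resize(p["color"][b[1]:b[3],b[0]:b[2]],(400,400),interpolation=2) for p,b in((t,(145,130,245,230)),(s,(190,100,290,200)))])
cv2.imwrite("pics/c2.png",c[:,:,::-1])
E
```

```text
(no output)
```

View pics/c2.png

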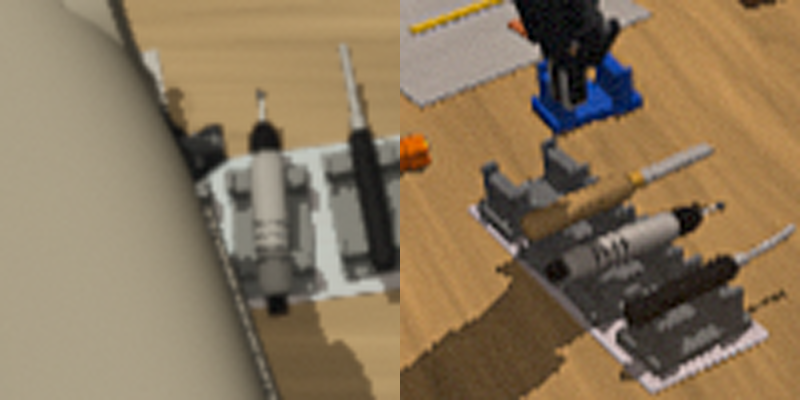

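The file still lies in its rest; its handle mid in the side picture is (234,150), unchanged. The pads slid over its round top, so the grasp was too high. Going about 11 mm deeper keeps the tips 9 mm above the rest base.

Request:
jog_arm(moves=[{"fingers": 0.3,"slide": [0,0,0],"angular": [0,0,0]},{"fingers": 0.3,"slide": [0,0,0],"angular": [0,0,0]},{"fingers": 0.3,"slide": [0,0,0],"angular": [0,0,0]},{"fingers": 0.3,"slide": [0,0,0],"angular": [0,0,0]}])

```text
clock: 10.68
tcp_pos: [0.4725, 0.2587, 0.1386]
orientation: [-0.001, -0.1, 0.995, -0.0]
wrist_force: [-0.1, -0.8, 0.1]
finger_gap: 0.0565
grip_force: 0.0
```

```bash
sed -i 's/zm-.008/zm-.019/; s/zm-.010/zm-.021/' plan.py; python3 plan.py file
```

```text
now [0.4725 0.2587 0.1386] gap 0.0565 t 10.68 radius to 0.537
above [-0.4, -0.9, -1.4] [-0.0, -0.1, -0.0] dist 2
pick [0.0, 0.0, 105.0] [0.0, 0.0, 0.0] dist 105
lift [0.0, 0.0, -105.0] [0.0, 0.0, 0.0] dist 105
over [101.4, -501.4, 0.0] [0.0, 0.0, 5.8] dist 512
place [0.0, 0.0, 107.0] [0.0, 0.0, 0.0] dist 107
up [0.0, 0.0, -107.0] [0.0, 0.0, 0.0] dist 107
```

Request:
jog_arm(moves=[{"fingers": 0.3,"slide": [0,0,40],"angular": [0,0,0]},{"fingers": 0.3,"slide": [0,0,75],"angular": [0,0,0]},{"fingers": 0.3,"slide": [0,0,98],"angular": [0,0,0]},{"fingers": 0.3,"slide": [0,0,104],"angular": [0,0,0]},{"fingers": 0.3,"slide": [0,0,104],"angular": [0,0,0]},{"fingers": 0.9,"slide": [0,0,104],"angular": [0,0,0]},{"fingers": 0.9,"slide": [0,0,104],"angular": [0,0,0]},{"fingers": 0.9,"slide": [0,0,104],"angular": [0,0,0]},{"fingers": 0.9,"slide": [0,0,104],"angular": [0,0,0]},{"fingers": 0.9,"slide": [0,0,104],"angular": [0,0,0]}], squeeze=40)

```text
clock: 11.52
tcp_pos: [0.4748, 0.2595, 0.0377]
orientation: [0.002, -0.1, 0.995, 0.001]
wrist_force: [0.2, -0.4, 6.8]
finger_gap: 0.0231
grip_force: 40.4
```

Request:
jog_arm(moves=[{"fingers": 0.9,"slide": [0,0,-20],"angular": [0,0,0]},{"fingers": 0.9,"slide": [0,0,-55],"angular": [0,0,0]},{"fingers": 0.9,"slide": [0,0,-90],"angular": [0,0,0]},{"fingers": 0.9,"slide": [0,0,-104],"angular": [0,0,0]},{"fingers": 0.9,"slide": [0,0,-104],"angular": [0,0,0]},{"fingers": 0.9,"slide": [0,0,-104],"angular": [0,0,0]}])

```text
clock: 12.02
tcp_pos: [0.4738, 0.2592, 0.1406]
orientation: [0.001, -0.1, 0.995, 0.0]
wrist_force: [-0.4, 0.2, -1.5]
finger_gap: 0.0228
grip_force: 39.6
```

```bash
python3 plan.py file 3
```

```text
now [0.4738 0.2592 0.1406] gap 0.0228 t 12.02 radius to 0.537
over [102.2, -502.5, 0.0] [0.0, 0.2, 5.8] dist 513
place [0.0, 0.0, 107.0] [0.0, 0.0, 0.0] dist 107
up [0.0, 0.0, -107.0] [0.0, 0.0, 0.0] dist 107
```

Request:
jog_arm(moves=[{"fingers": 0.9,"slide": [102,-502,0],"angular": [0,0,5.8]},{"fingers": 0.9,"slide": [102,-502,0],"angular": [0,0,5.8]},{"fingers": 0.9,"slide": [102,-502,0],"angular": [0,0,5.8]},{"fingers": 0.9,"slide": [102,-502,0],"angular": [0,0,5.8]},{"fingers": 0.9,"slide": [102,-502,0],"angular": [0,0,5.8]},{"fingers": 0.9,"slide": [102,-502,0],"angular": [0,0,5.8]},{"fingers": 0.9,"slide": [102,-502,0],"angular": [0,0,5.8]},{"fingers": 0.9,"slide": [102,-502,0],"angular": [0,0,5.8]},{"fingers": 0.9,"slide": [102,-502,0],"angular": [0,0,5.8]},{"fingers": 0.9,"slide": [102,-502,0],"angular": [0,0,5.8]}])

```text
clock: 12.85
tcp_pos: [0.4713, -0.1592, 0.1375]
orientation: [-0.001, -0.05, 0.999, 0.001]
wrist_force: [0.2, 0.8, -0.3]
finger_gap: 0.0228
grip_force: 39.7
```

```bash
python3 plan.py file 3
```

```text
now [ 0.4713 -0.1592  0.1375] gap 0.0228 t 12.85 radius to 0.537
over [6.9, -94.2, -2.6] [0.1, -0.1, -0.0] dist 95
place [0.0, 0.0, 107.0] [0.0, 0.0, 0.0] dist 107
up [0.0, 0.0, -107.0] [0.0, 0.0, 0.0] dist 107
```

Request:
jog_arm(moves=[{"fingers": 0.9,"slide": [8,-95,0],"angular": [0,0,0]},{"fingers": 0.9,"slide": [8,-95,0],"angular": [0,0,0]},{"fingers": 0.9,"slide": [8,-95,0],"angular": [0,0,0]},{"fingers": 0.9,"slide": [8,-95,0],"angular": [0,0,0]},{"fingers": 0.9,"slide": [8,-95,0],"angular": [0,0,0]},{"fingers": 0.9,"slide": [8,-95,0],"angular": [0,0,0]},{"fingers": 0.9,"slide": [8,-95,0],"angular": [0,0,0]}])

```text
clock: 13.43
tcp_pos: [0.4741, -0.2512, 0.1388]
orientation: [-0.001, -0.051, 0.999, 0.001]
wrist_force: [0.7, 0.1, -0.2]
finger_gap: 0.0225
grip_force: 39.8
```

```bash
python3 plan.py file 3
```

```text
now [ 0.4741 -0.2512  0.1388] gap 0.0225 t 13.43 radius to 0.537
over [0.5, -2.4, -1.2] [0.1, -0.1, 0.1] dist 3
place [0.0, 0.0, 107.0] [0.0, 0.0, 0.0] dist 107
up [0.0, 0.0, -107.0] [0.0, 0.0, 0.0] dist 107
```

Request:
jog_arm(moves=[{"fingers": 0.9,"slide": [0,-2,40],"angular": [0,0,0]},{"fingers": 0.9,"slide": [0,-2,75],"angular": [0,0,0]},{"fingers": 0.9,"slide": [0,-2,93],"angular": [0,0,0]},{"fingers": 0.9,"slide": [0,-2,103],"angular": [0,0,0]},{"fingers": 0.9,"slide": [0,-2,103],"angular": [0,0,0]},{"fingers": 0.9,"slide": [0,-2,103],"angular": [0,0,0]},{"fingers": 0.9,"slide": [0,-2,103],"angular": [0,0,0]}])

```text
clock: 14.02
tcp_pos: [0.4756, -0.2547, 0.0373]
orientation: [0.001, -0.05, 0.999, -0.0]
wrist_force: [-0.6, -0.3, 0.5]
finger_gap: 0.0226
grip_force: 41.2
```

Request:
jog_arm(moves=[{"fingers": 0.3,"slide": [0,0,0],"angular": [0,0,0]},{"fingers": 0.3,"slide": [0,0,0],"angular": [0,0,0]},{"fingers": 0.3,"slide": [0,0,0],"angular": [0,0,0]},{"fingers": 0.3,"slide": [0,0,0],"angular": [0,0,0]},{"fingers": 0.3,"slide": [0,0,-25],"angular": [0,0,0]},{"fingers": 0.3,"slide": [0,0,-60],"angular": [0,0,0]},{"fingers": 0.3,"slide": [0,0,-95],"angular": [0,0,0]},{"fingers": 0.3,"slide": [0,0,-104],"angular": [0,0,0]}])

```text
clock: 14.68
tcp_pos: [0.4771, -0.257, 0.1461]
orientation: [0.003, -0.05, 0.999, -0.003]
wrist_force: [0.9, -1.0, 0.6]
finger_gap: 0.0595
grip_force: 0.0
```

```bash
python3 plan.py handpiece|head -2
```

```text
now [ 0.4771 -0.257   0.1461] gap 0.0595 t 14.68 radius to 0.5
above [-49.4, 440.8, 4.0] [-0.3, 0.3, 1.0] dist 444
```

Request:
jog_arm(moves=[{"fingers": 0.3,"slide": [-51,439,0],"angular": [0,0,1]},{"fingers": 0.3,"slide": [-51,439,0],"angular": [0,0,1]},{"fingers": 0.3,"slide": [-51,439,0],"angular": [0,0,1]},{"fingers": 0.3,"slide": [-51,439,0],"angular": [0,0,1]},{"fingers": 0.3,"slide": [-51,439,0],"angular": [0,0,1]},{"fingers": 0.3,"slide": [-51,439,0],"angular": [0,0,1]},{"fingers": 0.3,"slide": [-51,439,0],"angular": [0,0,1]},{"fingers": 0.3,"slide": [-51,439,0],"angular": [0,0,1]},{"fingers": 0.3,"slide": [-51,439,0],"angular": [0,0,1]},{"fingers": 0.3,"slide": [-51,439,0],"angular": [0,0,1]}])

```text
clock: 15.52
tcp_pos: [0.4813, 0.1635, 0.1407]
orientation: [0.0, -0.041, 0.999, 0.0]
wrist_force: [1.2, -0.6, 0.6]
finger_gap: 0.0598
grip_force: 0.0
```

```bash
python3 plan.py handpiece|head -2
```

```text
now [0.4813 0.1635 0.1407] gap 0.0598 t 15.52 radius to 0.5
above [-3.2, 23.0, 0.7] [0.0, 0.1, -0.0] dist 23
```

Request:
jog_arm(moves=[{"fingers": 0.3,"slide": [-3,24,0],"angular": [0,0,0]},{"fingers": 0.3,"slide": [-3,24,0],"angular": [0,0,0]},{"fingers": 0.3,"slide": [-3,24,0],"angular": [0,0,0]},{"fingers": 0.3,"slide": [-3,24,0],"angular": [0,0,0]},{"fingers": 0.3,"slide": [-3,24,0],"angular": [0,0,0]}])

```text
clock: 15.93
tcp_pos: [0.4825, 0.1846, 0.1404]
orientation: [-0.0, -0.04, 0.999, -0.0]
wrist_force: [-0.1, 0.1, -0.5]
finger_gap: 0.0595
grip_force: 0.0
```

```bash
python3 plan.py handpiece|head -3
```

```text
now [0.4825 0.1846 0.1404] gap 0.0595 t 15.93 radius to 0.5
above [-0.3, 2.0, 0.4] [-0.0, -0.0, -0.1] dist 2
pick [0.0, 0.0, 103.5] [0.0, 0.0, 0.0] dist 104
```

Request:
jog_arm(moves=[{"fingers": 0.3,"slide": [0,2,40],"angular": [0,0,0]},{"fingers": 0.3,"slide": [0,2,75],"angular": [0,0,0]},{"fingers": 0.3,"slide": [0,2,98],"angular": [0,0,0]},{"fingers": 0.3,"slide": [0,2,104],"angular": [0,0,0]},{"fingers": 0.3,"slide": [0,2,104],"angular": [0,0,0]},{"fingers": 0.9,"slide": [0,2,104],"angular": [0,0,0]},{"fingers": 0.9,"slide": [0,2,104],"angular": [0,0,0]},{"fingers": 0.9,"slide": [0,2,104],"angular": [0,0,0]},{"fingers": 0.9,"slide": [0,2,104],"angular": [0,0,0]},{"fingers": 0.9,"slide": [0,2,104],"angular": [0,0,0]}], squeeze=45)

```text
clock: 16.77
tcp_pos: [0.4843, 0.1877, 0.0387]
orientation: [0.002, -0.041, 0.999, 0.0]
wrist_force: [-0.6, -2.0, 6.5]
finger_gap: 0.0241
grip_force: 45.4
```

Request:
jog_arm(moves=[{"fingers": 0.9,"slide": [0,0,-20],"angular": [0,0,0]},{"fingers": 0.9,"slide": [0,0,-55],"angular": [0,0,0]},{"fingers": 0.9,"slide": [0,0,-90],"angular": [0,0,0]},{"fingers": 0.9,"slide": [0,0,-104],"angular": [0,0,0]},{"fingers": 0.9,"slide": [0,0,-104],"angular": [0,0,0]},{"fingers": 0.9,"slide": [0,0,-104],"angular": [0,0,0]}])

```text
clock: 17.27
tcp_pos: [0.4831, 0.1879, 0.1415]
orientation: [0.001, -0.041, 0.999, 0.0]
wrist_force: [-0.7, 0.2, -2.9]
finger_gap: 0.0238
grip_force: 44.5
```

```bash
python3 plan.py handpiece 3
```

```text
now [0.4831 0.1879 0.1415] gap 0.0238 t 17.27 radius to 0.5
over [46.7, -364.3, 1.2] [0.0, 0.2, -1.0] dist 367
place [0.0, 0.0, 105.5] [0.0, 0.0, 0.0] dist 106
up [0.0, 0.0, -105.5] [0.0, 0.0, 0.0] dist 106
```

Request:
jog_arm(moves=[{"fingers": 0.9,"slide": [46,-365,0],"angular": [0,0,-1]},{"fingers": 0.9,"slide": [46,-365,0],"angular": [0,0,-1]},{"fingers": 0.9,"slide": [46,-365,0],"angular": [0,0,-1]},{"fingers": 0.9,"slide": [46,-365,0],"angular": [0,0,-1]},{"fingers": 0.9,"slide": [46,-365,0],"angular": [0,0,-1]},{"fingers": 0.9,"slide": [46,-365,0],"angular": [0,0,-1]},{"fingers": 0.9,"slide": [46,-365,0],"angular": [0,0,-1]},{"fingers": 0.9,"slide": [46,-365,0],"angular": [0,0,-1]},{"fingers": 0.9,"slide": [46,-365,0],"angular": [0,0,-1]},{"fingers": 0.9,"slide": [46,-365,0],"angular": [0,0,-1]}])

```text
clock: 18.1
tcp_pos: [0.4656, -0.1855, 0.1385]
orientation: [-0.001, -0.046, 0.999, -0.001]
wrist_force: [-0.2, 0.2, -1.4]
finger_gap: 0.0237
grip_force: 44.8
```

Request:
jog_arm(moves=[{"fingers": 0.9,"slide": [0,0,0],"angular": [0,0,0]},{"fingers": 0.9,"slide": [0,0,0],"angular": [0,0,0]},{"fingers": 0.9,"slide": [0,0,0],"angular": [0,0,0]},{"fingers": 0.9,"slide": [0,0,0],"angular": [0,0,0]}])

```text
clock: 18.43
tcp_pos: [0.4661, -0.1782, 0.1399]
orientation: [-0.001, -0.051, 0.999, 0.001]
wrist_force: [-0.7, 0.7, -1.5]
finger_gap: 0.0236
grip_force: 44.8
```

```bash
python3 plan.py handpiece 3
```

```text
now [ 0.4661 -0.1782  0.1399] gap 0.0236 t 18.43 radius to 0.5
over [-0.2, -0.8, -0.1] [0.1, -0.1, 0.1] dist 1
place [0.0, 0.0, 105.5] [0.0, 0.0, 0.0] dist 106
up [0.0, 0.0, -105.5] [0.0, 0.0, 0.0] dist 106
```

Request:
jog_arm(moves=[{"fingers": 0.9,"slide": [0,-1,40],"angular": [0,0,0]},{"fingers": 0.9,"slide": [0,-1,75],"angular": [0,0,0]},{"fingers": 0.9,"slide": [0,-1,93],"angular": [0,0,0]},{"fingers": 0.9,"slide": [0,-1,103],"angular": [0,0,0]},{"fingers": 0.9,"slide": [0,-1,103],"angular": [0,0,0]},{"fingers": 0.9,"slide": [0,-1,103],"angular": [0,0,0]},{"fingers": 0.9,"slide": [0,-1,103],"angular": [0,0,0]}])

```text
clock: 19.02
tcp_pos: [0.4674, -0.1807, 0.0383]
orientation: [0.001, -0.05, 0.999, -0.0]
wrist_force: [0.6, -0.5, -1.2]
finger_gap: 0.0236
grip_force: 46.2
```

Request:
jog_arm(moves=[{"fingers": 0.3,"slide": [0,0,0],"angular": [0,0,0]},{"fingers": 0.3,"slide": [0,0,0],"angular": [0,0,0]},{"fingers": 0.3,"slide": [0,0,0],"angular": [0,0,0]},{"fingers": 0.3,"slide": [0,0,0],"angular": [0,0,0]},{"fingers": 0.3,"slide": [0,0,-25],"angular": [0,0,0]},{"fingers": 0.3,"slide": [0,0,-60],"angular": [0,0,0]},{"fingers": 0.3,"slide": [0,0,-95],"angular": [0,0,0]},{"fingers": 0.3,"slide": [0,0,-104],"angular": [0,0,0]},{"fingers": 0.3,"slide": [0,0,-104],"angular": [0,0,0]},{"fingers": 0.3,"slide": [0,0,-104],"angular": [0,0,0]}])

```text
clock: 19.85
tcp_pos: [0.4668, -0.1811, 0.1416]
orientation: [0.001, -0.05, 0.999, -0.0]
wrist_force: [-0.2, 0.0, -1.0]
finger_gap: 0.0599
grip_force: 0.0
```

```bash
python3 plan.py burnisher|head -2
```

```text
now [ 0.4668 -0.1811  0.1416] gap 0.0599 t 19.85 radius to 0.471
above [-62.7, 288.8, 1.4] [-0.0, 0.1, -5.0] dist 296
```

Request:
jog_arm(moves=[{"fingers": 0.3,"slide": [-63,289,0],"angular": [0,0,-5]},{"fingers": 0.3,"slide": [-63,289,0],"angular": [0,0,-5]},{"fingers": 0.3,"slide": [-63,289,0],"angular": [0,0,-5]},{"fingers": 0.3,"slide": [-63,289,0],"angular": [0,0,-5]},{"fingers": 0.3,"slide": [-63,289,0],"angular": [0,0,-5]},{"fingers": 0.3,"slide": [-63,289,0],"angular": [0,0,-5]},{"fingers": 0.3,"slide": [-63,289,0],"angular": [0,0,-5]},{"fingers": 0.3,"slide": [-63,289,0],"angular": [0,0,-5]},{"fingers": 0.3,"slide": [-63,289,0],"angular": [0,0,-5]},{"fingers": 0.3,"slide": [-63,289,0],"angular": [0,0,-5]}])

```text
clock: 20.68
tcp_pos: [0.4992, 0.1129, 0.1397]
orientation: [-0.002, -0.094, 0.996, -0.0]
wrist_force: [0.4, 0.0, -0.1]
finger_gap: 0.0602
grip_force: 0.0
```

```bash
python3 plan.py burnisher|head -3
```

```text
now [0.4992 0.1129 0.1397] gap 0.0602 t 20.68 radius to 0.471
above [-1.2, -0.6, -0.3] [-0.0, -0.2, 0.1] dist 1
pick [0.0, 0.0, 106.0] [0.0, 0.0, 0.0] dist 106
```

Request:
jog_arm(moves=[{"fingers": 0.3,"slide": [-1,-1,40],"angular": [0,0,0]},{"fingers": 0.3,"slide": [-1,-1,75],"angular": [0,0,0]},{"fingers": 0.3,"slide": [-1,-1,98],"angular": [0,0,0]},{"fingers": 0.3,"slide": [-1,-1,106],"angular": [0,0,0]},{"fingers": 0.3,"slide": [-1,-1,106],"angular": [0,0,0]},{"fingers": 0.95,"slide": [-1,-1,106],"angular": [0,0,0]},{"fingers": 0.95,"slide": [-1,-1,106],"angular": [0,0,0]},{"fingers": 0.95,"slide": [-1,-1,106],"angular": [0,0,0]},{"fingers": 0.95,"slide": [-1,-1,106],"angular": [0,0,0]},{"fingers": 0.95,"slide": [-1,-1,106],"angular": [0,0,0]}], squeeze=40)

```text
clock: 21.52
tcp_pos: [0.5034, 0.112, 0.0374]
orientation: [0.002, -0.093, 0.996, -0.0]
wrist_force: [-1.0, -2.0, 6.8]
finger_gap: 0.019
grip_force: 40.7
```

Request:
jog_arm(moves=[{"fingers": 0.95,"slide": [0,0,-20],"angular": [0,0,0]},{"fingers": 0.95,"slide": [0,0,-55],"angular": [0,0,0]},{"fingers": 0.95,"slide": [0,0,-90],"angular": [0,0,0]},{"fingers": 0.95,"slide": [0,0,-106],"angular": [0,0,0]},{"fingers": 0.95,"slide": [0,0,-106],"angular": [0,0,0]},{"fingers": 0.95,"slide": [0,0,-106],"angular": [0,0,0]}])

```text
clock: 22.02
tcp_pos: [0.5026, 0.1123, 0.1428]
orientation: [0.002, -0.093, 0.996, -0.0]
wrist_force: [0.1, -0.4, -1.3]
finger_gap: 0.0187
grip_force: 39.8
```

```bash
python3 plan.py burnisher 3
```

```text
now [0.5026 0.1123 0.1428] gap 0.0187 t 22.02 radius to 0.471
over [83.2, -204.8, 2.6] [-0.0, 0.2, 5.0] dist 221
place [0.0, 0.0, 108.0] [0.0, 0.0, 0.0] dist 108
up [0.0, 0.0, -108.0] [0.0, 0.0, 0.0] dist 108
```

Request:
jog_arm(moves=[{"fingers": 0.95,"slide": [82,-205,0],"angular": [0,0,5]},{"fingers": 0.95,"slide": [82,-205,0],"angular": [0,0,5]},{"fingers": 0.95,"slide": [82,-205,0],"angular": [0,0,5]},{"fingers": 0.95,"slide": [82,-205,0],"angular": [0,0,5]},{"fingers": 0.95,"slide": [82,-205,0],"angular": [0,0,5]},{"fingers": 0.95,"slide": [82,-205,0],"angular": [0,0,5]},{"fingers": 0.95,"slide": [82,-205,0],"angular": [0,0,5]},{"fingers": 0.95,"slide": [82,-205,0],"angular": [0,0,5]},{"fingers": 0.95,"slide": [82,-205,0],"angular": [0,0,5]},{"fingers": 0.95,"slide": [82,-205,0],"angular": [0,0,5]}])

```text
clock: 22.85
tcp_pos: [0.4588, -0.1032, 0.1408]
orientation: [-0.001, -0.051, 0.999, 0.0]
wrist_force: [-0.6, -0.3, -0.6]
finger_gap: 0.0187
grip_force: 39.9
```

```bash
python3 plan.py burnisher 3
```

```text
now [ 0.4588 -0.1032  0.1408] gap 0.0187 t 22.85 radius to 0.471
over [0.0, -1.2, 0.8] [0.1, -0.1, 0.1] dist 1
place [0.0, 0.0, 108.0] [0.0, 0.0, 0.0] dist 108
up [0.0, 0.0, -108.0] [0.0, 0.0, 0.0] dist 108
```

Request:
jog_arm(moves=[{"fingers": 0.95,"slide": [0,-1,40],"angular": [0,0,0]},{"fingers": 0.95,"slide": [0,-1,75],"angular": [0,0,0]},{"fingers": 0.95,"slide": [0,-1,95],"angular": [0,0,0]},{"fingers": 0.95,"slide": [0,-1,105],"angular": [0,0,0]},{"fingers": 0.95,"slide": [0,-1,105],"angular": [0,0,0]},{"fingers": 0.95,"slide": [0,-1,105],"angular": [0,0,0]},{"fingers": 0.95,"slide": [0,-1,105],"angular": [0,0,0]}])

```text
clock: 23.43
tcp_pos: [0.4595, -0.1045, 0.0364]
orientation: [-0.0, -0.051, 0.999, 0.0]
wrist_force: [0.1, 0.7, -1.0]
finger_gap: 0.0187
grip_force: 41.7
```

Request:
jog_arm(moves=[{"fingers": 0.3,"slide": [0,0,0],"angular": [0,0,0]},{"fingers": 0.3,"slide": [0,0,0],"angular": [0,0,0]},{"fingers": 0.3,"slide": [0,0,0],"angular": [0,0,0]},{"fingers": 0.3,"slide": [0,0,0],"angular": [0,0,0]},{"fingers": 0.3,"slide": [0,0,-25],"angular": [0,0,0]},{"fingers": 0.3,"slide": [0,0,-60],"angular": [0,0,0]},{"fingers": 0.3,"slide": [0,0,-95],"angular": [0,0,0]},{"fingers": 0.3,"slide": [0,0,-120],"angular": [0,0,0]},{"fingers": 0.3,"slide": [0,0,-120],"angular": [0,0,0]}])

```text
clock: 24.18
tcp_pos: [0.4626, -0.107, 0.1622]
orientation: [0.004, -0.05, 0.999, -0.002]
wrist_force: [0.5, -1.1, 0.0]
finger_gap: 0.06
grip_force: 0.0
```

Request:
jog_arm(moves=[{"fingers": 0.3,"slide": [-20,350,-20],"angular": [0,0,0]},{"fingers": 0.3,"slide": [-20,350,-20],"angular": [0,0,0]},{"fingers": 0.3,"slide": [-20,350,-20],"angular": [0,0,0]},{"fingers": 0.3,"slide": [-20,350,-20],"angular": [0,0,0]},{"fingers": 0.3,"slide": [-20,350,-20],"angular": [0,0,0]},{"fingers": 0.3,"slide": [-20,350,-20],"angular": [0,0,0]},{"fingers": 0.3,"slide": [-20,350,-20],"angular": [0,0,0]},{"fingers": 0.3,"slide": [-20,350,-20],"angular": [0,0,0]},{"fingers": 0.3,"slide": [-20,350,-20],"angular": [0,0,0]},{"fingers": 0.3,"slide": [-20,350,-20],"angular": [0,0,0]}])

```text
clock: 25.02
tcp_pos: [0.4439, 0.2483, 0.1762]
orientation: [0.0, -0.052, 0.999, 0.001]
wrist_force: [-1.0, -1.1, -0.3]
finger_gap: 0.0597
grip_force: 0.0
```

```bash
python3 - <<'E'
from h import *
t=read_camera("top");s=read_camera("side")
c=np.hstack([cv2.resize(p["color"][b[1]:b[3],b[0]:b[2]],(400,400),interpolation=2) for p,b in((t,(290,135,405,250)),(s,(250,195,365,310)))])
cv2.imwrite("pics/c3.png",c[:,:,::-1])
ra=.0994; Rm=np.array([[np.cos(ra),np.sin(ra)],[-np.sin(ra),np.cos(ra)]])
for n in ["clamp","file","handpiece","burnisher"]:
    A=tip_of(n+"_mid",t);B=tip_of(n+"_mid",s)
    for a in A[:2]:
        w=plane(t,[a["point"]],.051)[0]; print(n,round(a["p"],2),"rack xy",(Rm@(w[:2]-[.4701,-.2163])).round(4), [tri(t,[a["point"]],s,[b["point"]])[0,2].round(3) for b in B[:2]])
E
```

```text
clamp 0.94 rack xy [ 0.002  -0.1176] [np.float64(0.481), np.float64(0.062)]
clamp 0.61 rack xy [-0.0755  0.6907] [np.float64(0.009), np.float64(-7.571)]
file 0.7 rack xy [-0.0021 -0.0368] [np.float64(0.043)]
handpiece 0.57 rack xy [-0.0011  0.036 ] [np.float64(0.066)]
burnisher 0.88 rack xy [0.0032 0.1058] [np.float64(0.062)]
```

View pics/c3.png

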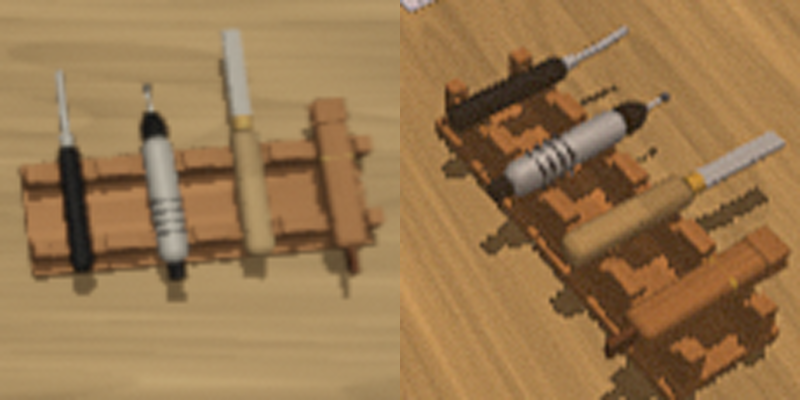

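Left to right in the rack: burnisher (75,210), handpiece (165,205), file (248,195) and clamp (340,185). All four are seated in both rails and within about 7 mm of their places, and the arm is clear.

```bash
python3 -c "
from workcell import *
print(hand_in())"
```

```text
the job is handed in; nothing more can be done
None
```

I moved all four tools to the brown rack in reverse order (left to right: burnisher, handpiece, file, clamp) and handed the job in at about 25 s; the last pictures show them seated in both rails, let go of and within about 7 mm of their places, but the hand-in returned no verdict.

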